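# Turn a flat bar over against the step of a turn-over jig

### The arm

A 7-joint arm with a two-finger parallel gripper is mounted at the origin on a cart in front of the work surface, level with it; the furniture and walls round the work are solid. World frame = base frame: x ahead of the robot, y to its left, z up, the work surface at z = 0. Lengths are in m, angles in degrees, forces in N, time in s.
With the tool pointing down it reaches from about 0.425 to 1.025 m from the base axis. Payload 9.4 kg.
Tool frame: the origin (TCP) lies midway between the tips of the shut fingers; the grasp point (between the pads) lies 19 mm behind it; z points along the fingers, y is the line along which they close (so a half turn about z gives the same grasp; the last joint's range is limited). The gripper opens to 85 mm and grips with 20 to 120 N. Pads are 22 mm wide; open, the fingers measure 114 mm over their backs; the gripper's body (76 mm by 85 mm) begins 54 mm behind the grasp point. The pads swing forward as they close: fully open they stand 13 mm farther back than shut.
Start: joints at [-67.535, 34.337, -0.143, 91.639, 0.103, 54.024, -4.572], TCP at [0.328, 0.647, 0.231] pointing down, gripper open.
Joint ranges: [-147.43, 147.43], [-19.82, 112.94], [-74.19, 73.91], [6.32, 146.72], [-59.91, 239.91], [6.04, 106.73], [-150.56, 150.56]. Speed limits (degrees/s): [127.2, 127.2, 172.46, 172.46, 180, 180, 180].

### API

Orientations are given as [roll, pitch, yaw] about the fixed x, y, z axes, in that order (R = Rz(yaw) Ry(pitch) Rx(roll)).
In Python, from plant import * gives the robot as it stands.
- The arm moves only by the tool jog_arm, never from a script. Its argument "plan" is one flat list of numbers, 6 for each row, row after row: the shift along the tool's x, y, z in mm, then the turn, a rotation vector about the tool's x, y, z in rad. In form: [tx, ty, tz, ax, ay, az, tx, ty, tz, ax, ay, az, ...]. A call has 1 to 20 rows; each row is the pose to reach, as a shift and turn from the pose commanded when the call began, along the tool's axes at that moment; what a row does not reach only later rows make up. A row lasts 1/10 s, in which the tool goes at most 50 mm and 8.59 degrees, less where a joint would pass 70% of its speed; a pose out of reach is approached as far as the arm can. A call with a gripper value outside its range is refused whole. "gripper" is the opening, from 0 (shut) to 1 (fully open), set as the call begins (left out, the last holds). The fingers move at their own pace and stop on an object; "grip_force" is the grip in N (left out, the last holds). Time passes only in rows, so rows that repeat a pose let the fingers close. It gives the time, the measured TCP pose, the force, the opening and the grip force at its end, in the units of the state.
- read_state(): the state, without advancing time (a new reading comes with each control period).
- capture(name): name is "scene" or "top"; returns a dict with "pixels" (480x640x3 uint8, red, green, blue), "vfov" (degrees; the focal length in pixels is half the picture's height over the tangent of half this angle, whatever the lens; pixels are square), "cx", "cy" (the principal point, pixels), "rvec" (rotation vector, rad) and "tvec" (3), from world to camera coordinates, as OpenCV has them. Camera axes: x right, y down, z forward; pixel columns grow to the right and rows downward; lengths in m; the calibration is good to about 2 mm. A picture is of the moment at which its call begins. There is no depth.
- job_done(): hands the job in; it is judged then, once.
Trained networks look in a picture, given as the dict that the camera call returned (one of the last four; its "shot" number tells which), for a name from the list of things; names that differ only in an ending like _2 or _b are one class to them, and where a whole thing is asked for, a point or a joint stands for the part that bears it (a point fixed in the world has none). Each returns a list of dicts, best first, with "p" (0 to 1); they miss things now and then, are a little off and sometimes report something else, mostly with a low value. They report only what shows in the picture. A call takes as long as a camera call.
- regions_of(thing, picture): "pixels" (480x640 bool, what is visible of it).
- landmark_of(thing, picture): "at" ([x, y, z] in m, in world coordinates, good to about 4 mm: a listed point, or the origin of a listed thing).
The state is a dict: "time_s": time; "joint_pos": joint angles; "joint_velocities": joint speeds; "tau": joint torques, N m; "ee_pos": TCP position; "ee_rot": TCP orientation; "wrist_force": force on the tool from outside, world axes, zero at the start; "wrist_torque": the same for the moment, N m; "finger_gap": finger opening in m; "grip_force": force on a finger pad.
Only numpy, scipy, OpenCV 4.12 (cv2) and the standard library are available. Lean on these libraries where they do the work, as an engineer would, in place of code of your own. Each camera call takes 0.05 s, during which the arm holds its last target. There are 200 camera calls.

### The job

Turn the flat steel bar over for work on its other side, using the fingertips only: push it down the sloped ribs of the jig against the step until it tips up and flips over onto the flat deck, then push it along the deck until its long edge sits flush against the back rail. Never grip it or lift it off the jig, do not shove hard, leave the things standing round it alone, and finish clear of it.

Things in the scene. Friction and masses are not known exactly. Their poses are not given: they have to be found in the camera images.
- bar: loose flat dark steel bar, 55 (its x) x 150 (y) x 10 mm (z), about 0.6 kg. Origin: centre of the large face that is underneath at the start; z points out of the other large face: 22 degrees off up at the start, straight down once turned over (the origin is then on top). Starts on the jig's sloped ribs, long side across, 5 to 15 mm short of the step, near edge raised
- jig: fixed turn-over jig, 205 (its x) x 190 mm. Origin: on the bench, mid-width, straight below the lip of the step; +x is the working direction (down the ribs, over the step, to the back rail), z up. Base plate 8 mm thick. Two steel ribs, 16 mm wide, centred at y +-52 mm; between them 88 mm are open down to the base plate, so a fingertip can pass
- step_foot (a point): foot of the step, mid-width, 16 mm above the bench; axes as the jig's. From here the ribs rise towards -x at 22 degrees, over 56 mm, and the step rises 14 mm upright. With the bar against it, the bar's near lower edge is about 57 mm away and 38 mm above the bench. Upright, that edge is 76 mm high, 10 mm short of the step: a finger must rise with it on an arc; pushing level jams
- step_lip (a point): upper edge of the step, mid-width, 30 mm above the bench; axes as the jig's. The flat deck runs from here 80 mm in +x to the back rail. Once pushed just past upright the bar falls onto the deck by itself, its near part overhanging the lip by up to 15 mm
- rail_face (a point): foot of the back rail's front face, mid-width, 30 mm above the bench, 80 mm in +x from the lip; axes as the jig's. The rail stands 14 mm above the deck. The bar, 10 mm thick, is pushed against it by a fingertip about 5 mm above the deck
- ferrule: a standing pale pipe ferrule (short tube with a collar at its foot), 44 mm across, 55 mm tall, beside the jig on its +y side; origin: centre of its underside
- nozzle: a standing brass-coloured gas nozzle, 26 mm across, 56 mm tall, beside the jig on its -y side; origin: centre of its underside
- mug: a grey mug, 92 mm tall, at the back right; origin: centre of its underside
- tape: a yellow tape measure, 72x79x36 mm, at the front right; origin: centre of its underside
- pipe_clamp: a ring-shaped tube clamp lying flat, 54x73x14 mm, at the front left; origin: centre of its underside
- tin: a round green tin with a white lid, 69 mm across, 46 mm tall, to the right; origin: centre of its underside

How it is judged:
By the outcome, as a careful person would: the job done as asked, in the order asked, and still so for the second after the job is handed in, with the robot touching nothing.
It also fails if it takes over 51 s, if anything falls off the work surface, if the arm or the gripper's body presses on something with over 40 N, if the wrist force passes 120 N, or if a joint passes its speed limit or range.

## Working session

There is one attempt and no reset: what is moved stays moved. The work goes in short steps, Python scripts to look and compute and a tool call to move; the robot and the scene stay as the last step left them, time stands still between calls to the robot, and variables do not carry over. Pictures are saved under pics/ and viewed, at most 10 in all, crops included, and the job is handed in when it is done.

Besides the shell and the picture viewer there is one more tool, called after "Request:" as name(argument=value, ...) on one line, values as JSON. jog_arm: Moves the arm, as the interface text tells. Its arguments: {"type":"object","properties":{"plan":{"type":"array","items":{"type":"number"}},"gripper":{"type":"number"},"grip_force":{"type":"number"}},"required":["plan"]}

```bash
mkdir -p pics; ls
cat > h.py <<'E'
from plant import *
import numpy as np, cv2
E
python3 - <<'E'
from h import *
s=read_state(); print(s['time_s'],s['ee_pos'],s['ee_rot'],s['finger_gap'])
for n in ("scene","top"):
    c=capture(n); cv2.imwrite(f"pics/{n}0.png",c["pixels"][:,:,::-1])
    for t in ["bar","jig","step_foot","step_lip","rail_face","ferrule","nozzle","mug","tape","tin","pipe_clamp"]:
        l=landmark_of(t,c)
        print(n,t,[(np.round(d["at"],4).tolist(),round(d["p"],2)) for d in l[:2]])
print(read_state()['time_s'])
E
```

```text
pics
0.0 [0.32735622 0.64632373 0.23039713] [-1.79906691e+02  8.63287354e-03  1.53141592e+02] 0.08541303689049155
scene bar []
scene jig [([0.6055, 0.1418, -0.0015], 0.7)]
scene step_foot [([0.6019, 0.1431, 0.0117], 0.66)]
scene step_lip [([0.6064, 0.1394, 0.029], 0.69)]
scene rail_face [([0.6803, 0.1295, 0.0299], 0.92)]
scene ferrule [([0.6345, 0.2717, -0.0013], 0.64)]
scene nozzle [([0.6096, 0.0031, 0.0006], 0.67)]
scene mug [([0.7323, -0.1986, 0.0014], 0.9)]
scene tape [([0.3475, -0.1942, 0.0035], 0.81), ([0.6044, 0.1419, 0.0118], 0.22)]
scene tin [([0.4889, -0.2115, 0.0023], 0.68), ([0.3481, -0.1952, 0.0009], 0.26)]
scene pipe_clamp [([0.3568, 0.199, -0.0004], 0.84)]
top bar [([0.5677, 0.1421, 0.034], 0.86)]
top jig [([0.6047, 0.1419, -0.0054], 0.97)]
top step_foot [([0.6056, 0.1342, 0.0141], 0.94)]
top step_lip [([0.6055, 0.1393, 0.0315], 0.97)]
top rail_face [([0.6843, 0.1278, 0.0296], 0.94)]
top ferrule [([0.6305, 0.2716, -0.0025], 0.54)]
top nozzle [([0.6123, -0.0034, 0.0003], 0.52)]
top mug [([0.7365, -0.2007, -0.0016], 0.81)]
top tape [([0.3508, -0.1954, 0.0031], 0.94)]
top tin [([0.4893, -0.2138, 0.0047], 0.57), ([0.6026, 0.1401, -0.0034], 0.44)]
top pipe_clamp [([0.3576, 0.2008, -0.0037], 0.74)]
1.2
```

View pics/top0.png

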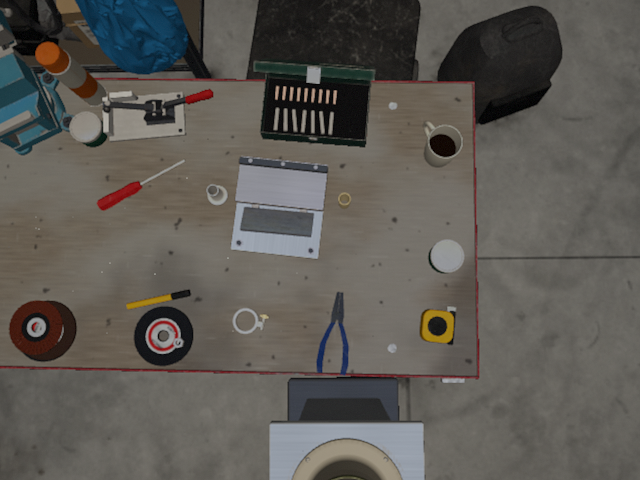

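View pics/scene0.png

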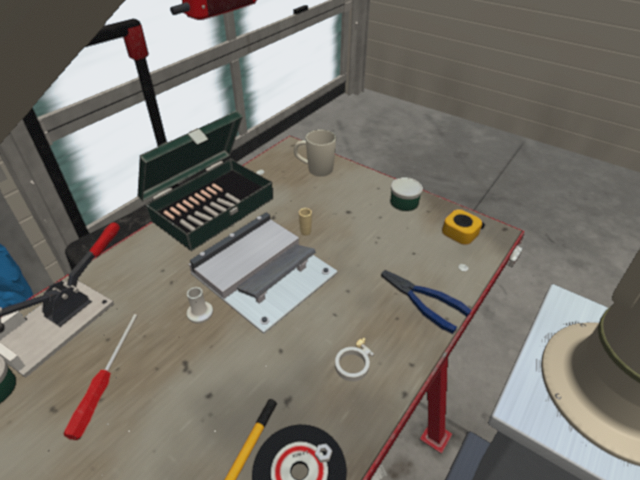

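```bash
cat >> h.py <<'E'
def ray(c,uv,z):
    f=240/np.tan(np.radians(c["vfov"])/2); R=cv2.Rodrigues(np.array(c["rvec"],float))[0]; t=np.array(c["tvec"],float).ravel()
    o=-R.T@t; uv=np.atleast_2d(np.asarray(uv,float))
    d=np.c_[(uv[:,0]-c["cx"])/f,(uv[:,1]-c["cy"])/f,np.ones(len(uv))]@R
    return o+d*((z-o[2])/d[:,2])[:,None]
E
python3 - <<'E'
from h import *
c=capture("top")
print({k:c[k] for k in c if k!="pixels"})
for t,z in (("jig",.008),("bar",.035)):
    m=regions_of(t,c)[0]; px=m["pixels"].astype(np.uint8)
    b=cv2.boxPoints(cv2.minAreaRect(cv2.findNonZero(px)))
    print(t,m["p"],px.sum(),b.round(1).tolist()); print(ray(c,b,z).round(4)[:,:2].tolist())
# manual corners: base front corners z=.008, rail top back corners z~.044, lip edge ends z=.03
print(ray(c,[[231.5,250],[320,258]],.008).round(4)[:,:2].tolist(), ray(c,[[240.5,157],[328,164]],.044).round(4)[:,:2].tolist(),ray(c,[[236,202],[325,210]],.03).round(4)[:,:2].tolist())
g=cv2.resize(c["pixels"][145:270,215:345],None,fx=4.5,fy=4.5,interpolation=cv2.INTER_CUBIC); cv2.imwrite("pics/crop1.png",g[:,:,::-1])
E
```

```text
{'vfov': 46.3620498147301, 'cx': 325.98241434512215, 'cy': 240.08322289951076, 'rvec': array([ 2.13116968, -2.14951826,  0.1270488 ]), 'tvec': array([0.04290747, 0.5271034 , 1.13898772]), 'shot': 3}
jig 0.74 357 [[228.1999969482422, 328.8999938964844], [237.39999389648438, 304.29998779296875], [268.70001220703125, 316.0], [259.5, 340.70001220703125]]
[[0.3442, 0.2469], [0.3958, 0.2281], [0.3705, 0.1612], [0.3193, 0.1803]]
bar 0.69 1744 [[238.60000610351562, 231.5], [240.6999969482422, 206.60000610351562], [312.8999938964844, 212.39999389648438], [310.8999938964844, 237.3000030517578]]
[[0.5479, 0.2229], [0.6015, 0.2194], [0.5871, 0.0656], [0.5339, 0.0701]]
[[0.512, 0.2425], [0.4929, 0.052]] [[0.7075, 0.2196], [0.6897, 0.0328]] [[0.6126, 0.2304], [0.593, 0.0402]]
```

View pics/crop1.png

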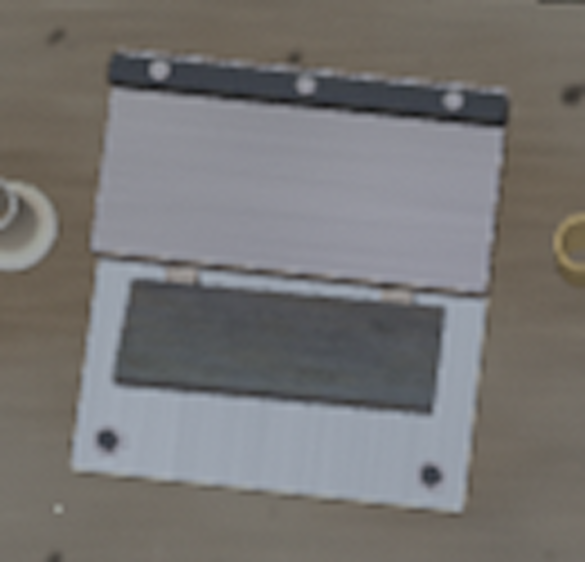

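Request:
jog_arm(plan=[-12,-11,2,0,0,-0.01,-35,-33,7,0,0,-0.03,-65,-62,14,0,0,-0.06,-100,-94,21,0,0,-0.095,-134,-127,28,0,0,-0.13,-169,-160,35,0,0,-0.16,-204,-192,42,0,0,-0.19,-238,-225,50,0,0,-0.225,-273,-258,57,0,0,-0.26,-307,-290,64,0,0,-0.29,-338,-320,70,0,0,-0.32,-361,-341,75,0,0,-0.342,-376,-356,78,0,0,-0.357,-384,-363,80,0,0,-0.364,-384,-363,80,0,0,-0.364,-384,-363,80,0,0,-0.364], gripper=0, grip_force=20)

```text
time_s: 2.95
ee_pos: [0.5058, 0.1502, 0.1515]
ee_rot: [180.0, 0.0, 174.0]
wrist_force: [-0.5, 0.5, 0.4]
finger_gap: 0.0
grip_force: 0.0
```

```bash
python3 -c "
from h import *
s=read_state(); print(s['time_s'],s['ee_pos'],s['ee_rot'],s['finger_gap'],s['joint_pos'],s['wrist_force'])"
```

```text
2.95 [0.50583302 0.15017981 0.15146479] [1.79967150e+02 3.85817245e-03 1.74015624e+02] 2.6229923561186637e-05 [-17.37733861  27.54500665  -7.38509986 121.41777272   6.50421885
  31.37690416  54.52421836] [-0.47535626  0.49218307  0.44864539]
```

Request:
jog_arm(plan=[0,0,5,0,-0.05,0,0,0,15,0,-0.13,0,0,0,25,0,-0.23,0,0,0,35,0,-0.33,0,0,0,45,0,-0.42,0,0,0,55,0,-0.48,0,0,0,65,0,-0.5236,0,0,0,70,0,-0.5236,0,0,0,70,0,-0.5236,0])

```text
time_s: 3.85
ee_pos: [0.4969, 0.1197, 0.0966]
ee_rot: [-172.5, 19.3, 174.6]
wrist_force: [-0.2, -0.8, -1.1]
finger_gap: -0.0001
grip_force: 0.0
```

```bash
python3 -c "
from h import *
s=read_state(); print(s['time_s'],s['ee_pos'],s['ee_rot'],s['joint_pos'],s['wrist_force'])
c=capture('scene'); cv2.imwrite('pics/s2.png',cv2.resize(c['pixels'][180:360,160:400],None,fx=3,fy=3)[:,:,::-1])"
```

```text
3.85 [0.49688008 0.11969821 0.09659507] [-172.46074443   19.3370958   174.63662114] [-32.85726333  31.53653102   2.42179146 137.11037182  89.62548657
  16.19256683 -35.56718257] [-0.23586571 -0.80857717 -1.10445014]
```

View pics/s2.png

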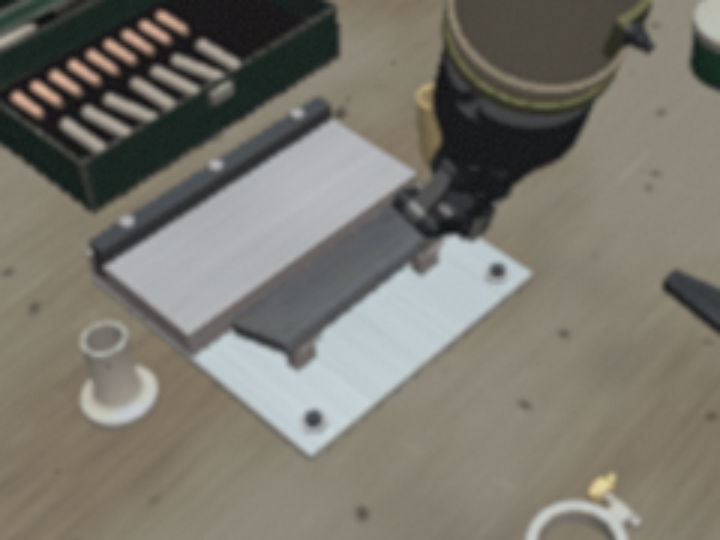

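Request:
jog_arm(plan=[0,0,0,0,0,0,0,0,0,0,0,0,0,0,0,0,0,0])

```text
time_s: 4.2
ee_pos: [0.4972, 0.118, 0.097]
ee_rot: [-172.4, 19.2, 174.5]
wrist_force: [-0.4, -0.8, 0.7]
finger_gap: -0.0001
grip_force: 0.0
```

```bash
python3 -c "
from h import *
s=read_state(); print(s['time_s'],s['ee_pos'],s['ee_rot'],s['joint_pos'],s['wrist_force'])"
```

```text
4.2 [0.49723973 0.1180393  0.09703836] [-172.40438063   19.24663265  174.51457334] [-32.75841846  31.48089881   2.56876677 137.04086746  88.89350891
  16.09493206 -34.73377136] [-0.38417972 -0.75579312  0.73058044]
```

```bash
cat >> h.py <<'E'
from scipy.spatial.transform import Rotation as Ro
LIP=np.array([.605,.1365]); YAW=-6.
def rel(jx,jy,z,t,s=None):
    "jig mm, tilt deg -> tool-frame shift mm + rotvec from present pose"
    s=s or read_state(); R0=Ro.from_euler('xyz',s['ee_rot'],degrees=True)
    a=np.radians(YAW); x=LIP+np.array([jx*np.cos(a)-jy*np.sin(a),jx*np.sin(a)+jy*np.cos(a)])/1e3
    R1=Ro.from_euler('xyz',[180,t,180+YAW],degrees=True)
    return np.r_[R0.inv().apply(np.r_[x,z/1e3]-s['ee_pos'])*1e3,(R0.inv()*R1).as_rotvec()]
def jig(s=None):
    s=s or read_state(); a=np.radians(YAW); d=(s['ee_pos'][:2]-LIP)*1e3
    j=[d[0]*np.cos(a)+d[1]*np.sin(a),-d[0]*np.sin(a)+d[1]*np.cos(a),s['ee_pos'][2]*1e3]
    print(round(s['time_s'],2),np.round(j,1),np.round(s['ee_rot'],1),'q',np.round(s['joint_pos'],0),'F',np.round(s['wrist_force'],1))
E
python3 -c "
from h import *
jig(); print(rel(-90,2,140,0).round(3).tolist())"
```

```text
4.2 [-105.2  -29.6   97. ] [-172.4   19.2  174.5] q [-33.  31.   3. 137.  89.  16. -35.] F [-0.4 -0.8  0.7]
[-28.818, 26.524, -39.294, -0.13, 0.336, -0.013]
```

Request:
jog_arm(plan=[-9,9,-13,-0.04,0.11,0,-19,18,-26,-0.085,0.22,-0.008,-29,27,-39,-0.13,0.336,-0.013,-29,27,-39,-0.13,0.336,-0.013,-29,27,-39,-0.13,0.336,-0.013,-29,27,-39,-0.13,0.336,-0.013,-29,27,-39,-0.13,0.336,-0.013,-29,27,-39,-0.13,0.336,-0.013])

```text
time_s: 5.0
ee_pos: [0.5159, 0.1469, 0.139]
ee_rot: [-180.0, 0.1, 173.8]
wrist_force: [-1.1, -0.2, -0.1]
finger_gap: 0.0001
grip_force: 0.0
```

```bash
python3 -c "
from h import *
jig(); print(rel(-90,2,140,0).round(3).tolist(),rel(-90,2,90,14).round(3).tolist())"
```

```text
5.0 [-89.7   1.  139. ] [-1.800e+02  1.000e-01  1.738e+02] q [ -2.  31. -29. 120.  26.  35.  35.] F [-1.1 -0.2 -0.1]
[0.289, 0.99, -0.96, -0.001, 0.001, -0.003] [0.338, 1.03, 49.04, -0.001, -0.243, -0.003]
```

Request:
jog_arm(plan=[0,1,8,0,-0.04,-0.003,0,1,20,0,-0.09,-0.003,0,1,34,0,-0.14,-0.003,0,1,50,0,-0.18,-0.003,0,1,68,0,-0.22,-0.003,0,1,86,0,-0.25,-0.003,0,1,100,0,-0.26,-0.003,0,1,109,0,-0.26,-0.003,0,1,110,0,-0.26,-0.003,0,1,110,0,-0.26,-0.003])

```text
time_s: 6.0
ee_pos: [0.5135, 0.1506, 0.028]
ee_rot: [-180.0, 14.7, 174.4]
wrist_force: [-0.8, -0.1, -0.7]
finger_gap: 0.0001
grip_force: 0.0
```

```bash
python3 -c "
from h import *
jig(); print(rel(-90,2,29,15).round(3).tolist())
c=capture('scene'); cv2.imwrite('pics/s3.png',cv2.resize(c['pixels'][180:360,160:400],None,fx=3,fy=3)[:,:,::-1])"
```

```text
6.0 [-92.5   4.5  28. ] [-180.    14.7  174.4] q [-18.  40. -13. 134. 109.  17. -51.] F [-0.8 -0.1 -0.7]
[-2.65, -2.49, -0.29, 0.002, -0.005, 0.007]
```

View pics/s3.png

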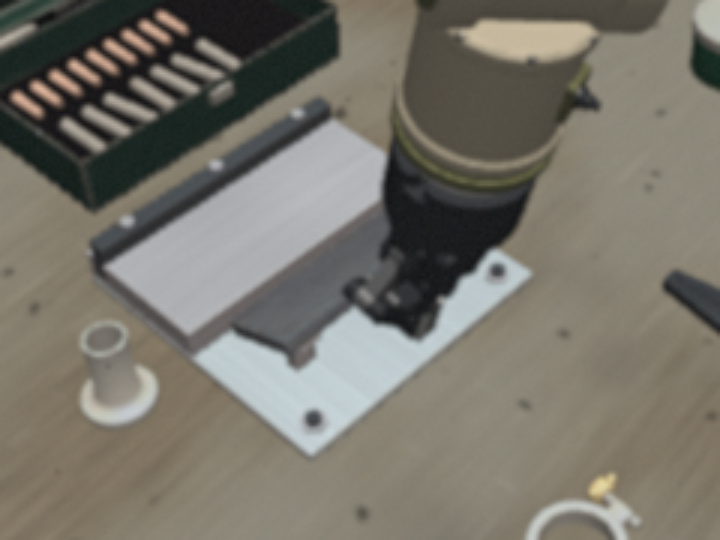

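Request:
jog_arm(plan=[-4,-1,1.5,0,0,0.002,-8,-2,3,0,0,0.005,-12,-2.5,4,0,-0.005,0.007,-15,-2.5,5,0,-0.005,0.007,-18,-2.5,6,0,-0.005,0.007,-20,-2.5,6.8,0,-0.005,0.007,-22,-2.5,7.5,0,-0.005,0.007,-24,-2.5,8.2,0,-0.005,0.007,-26,-2.5,8.8,0,-0.005,0.007,-27.5,-2.5,9.4,0,-0.005,0.007,-27.5,-2.5,9.4,0,-0.005,0.007])

```text
time_s: 7.15
ee_pos: [0.5419, 0.1441, 0.0267]
ee_rot: [179.9, 14.9, 173.8]
wrist_force: [-8.7, 1.5, 2.8]
finger_gap: -0.0001
grip_force: 4.0
```

```bash
python3 -c "
from h import *
jig()
c=capture('top'); 
b=landmark_of('bar',c); print([(d['at'],d['p']) for d in b[:1]])
c=capture('scene'); cv2.imwrite('pics/s4.png',cv2.resize(c['pixels'][180:360,160:400],None,fx=3,fy=3)[:,:,::-1])"
```

```text
7.15 [-63.5   1.   26.7] [179.9  14.9 173.8] q [-19.  40.  -9. 131. 106.  14. -46.] F [-8.7  1.5  2.8]
[([0.5761, 0.1424, 0.0285], 0.63)]
```

View pics/s4.png

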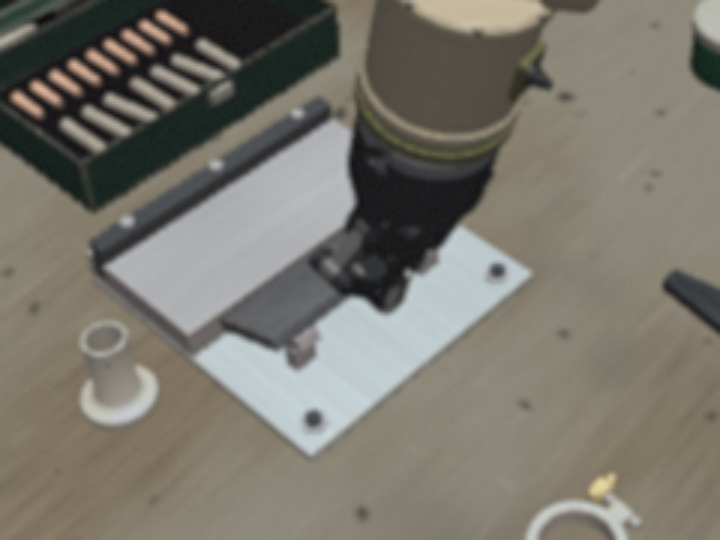

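Request:
jog_arm(plan=[-1.2,0,-1.6,0,0,0,-2.5,0,-4,0,0,0,-4.3,0,-6.6,0,0,0,-6.2,0,-9,0,0,0,-8.2,0,-11.5,0,0,0,-10.3,0,-13.8,0,0,0,-12.2,0,-15.5,0,0,0,-14,0,-16.8,0,0,0,-14,0,-16.8,0,0,0])

```text
time_s: 8.2
ee_pos: [0.5519, 0.1429, 0.047]
ee_rot: [179.9, 15.0, 173.8]
wrist_force: [-6.3, 0.6, 2.9]
finger_gap: -0.0001
grip_force: 3.3
```

```bash
python3 -c "
from h import *
jig()
c=capture('scene'); cv2.imwrite('pics/s5.png',cv2.resize(c['pixels'][180:360,160:400],None,fx=3,fy=3)[:,:,::-1])"
```

```text
8.2 [-53.5   0.8  47. ] [179.9  15.  173.8] q [-23.  38.  -2. 130.  96.   9. -36.] F [-6.3  0.6  2.9]
```

View pics/s5.png

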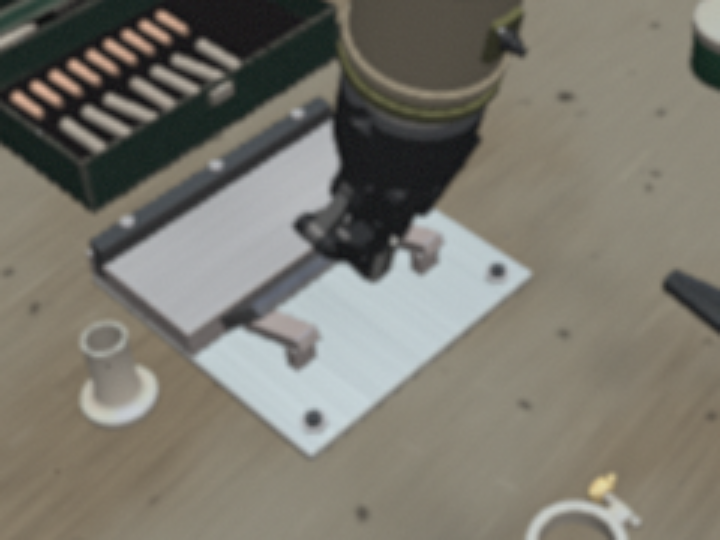

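Request:
jog_arm(plan=[-1.5,0,-1.4,0,0.01,0,-3.2,0,-2.8,0,0.02,0,-5,0,-3.9,0,0.035,0,-7,0,-4.8,0,0.05,0,-9,0,-5.7,0,0.065,0,-11,0,-6.5,0,0.08,0,-13,0,-7.1,0,0.095,0,-15,0,-7.6,0,0.11,0,-17,0,-8,0,0.125,0,-19,0,-8.4,0,0.14,0,-19,0,-8.4,0,0.14,0,-19,0,-8.4,0,0.14,0])

```text
time_s: 9.45
ee_pos: [0.5697, 0.1403, 0.0602]
ee_rot: [179.9, 7.2, 173.7]
wrist_force: [-0.6, 1.1, -0.5]
finger_gap: -0.0003
grip_force: 0.1
```

```bash
python3 -c "
from h import *
jig()
c=capture('scene'); cv2.imwrite('pics/s6.png',cv2.resize(c['pixels'][180:360,160:400],None,fx=3,fy=3)[:,:,::-1])"
```

```text
9.45 [-35.5   0.1  60.2] [179.9   7.2 173.7] q [ -5.  39. -24. 121.  50.  24.  14.] F [-0.6  1.1 -0.5]
```

View pics/s6.png

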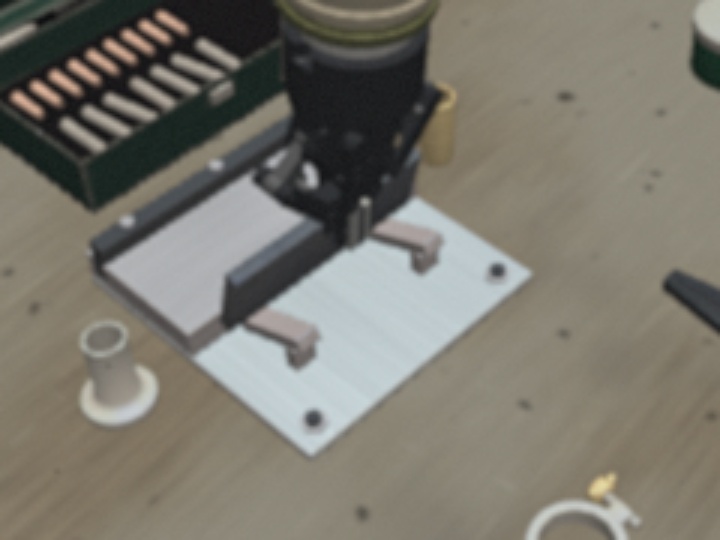

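Request:
jog_arm(plan=[-2,-0.3,-0.3,0,0,0,-5,-0.6,-0.8,0,0,0,-8,-1,-1.3,0,0,0,-11,-1,-1.5,0,0,0,-14,-1,-1.7,0,0,0,-16.5,-1,-1.6,0,0,0,-19,-1,-1.4,0,0,0,-21,-1,-1.2,0,0,0,-23,-1,-1,0,0,0,-25,-1,-0.8,0,0,0,-27,-1,-0.6,0,0,0,-28.5,-1,-0.4,0,0,0,-30,-1,-0.2,0,0,0,-30,-1,-0.2,0,0,0,-30,-1,-0.2,0,0,0])

```text
time_s: 11.0
ee_pos: [0.5991, 0.1364, 0.0642]
ee_rot: [179.9, 7.2, 173.7]
wrist_force: [-0.1, 0.1, -0.6]
finger_gap: 0.0001
grip_force: 0.0
```

```bash
python3 -c "
from h import *
jig()
c=capture('scene'); cv2.imwrite('pics/s7.png',cv2.resize(c['pixels'][180:360,160:400],None,fx=3,fy=3)[:,:,::-1])"
```

```text
11.0 [-5.8 -0.7 64.2] [179.9   7.2 173.7] q [ -2.  40. -26. 118.  48.  27.  18.] F [-0.1  0.1 -0.6]
```

View pics/s7.png

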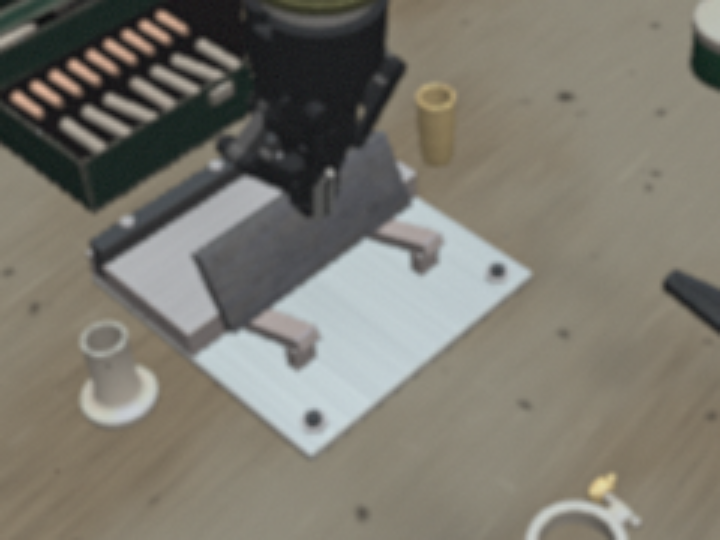

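Request:
jog_arm(plan=[5,0,-0.6,0,0.01,0,14,-1,-1.8,0,0.02,0,24,-1.7,-3,0,0.03,0,33,-1.7,-4,0,0.04,0,39,-1.7,-1,0,0.04,0,41,-1.7,5,0,0.04,0,42,-1.7,13,0,0.04,0,42.3,-1.7,20,0,0.04,0,42.3,-1.7,24,0,0.04,0,42.3,-1.7,24,0,0.04,0])

```text
time_s: 12.05
ee_pos: [0.5601, 0.1391, 0.0342]
ee_rot: [180.0, 4.8, 173.8]
wrist_force: [-0.5, 0.7, 0.1]
finger_gap: -0.0002
grip_force: 0.0
```

```bash
python3 -c "
from h import *
jig(); print(rel(-45,1.5,35,5).round(3).tolist(),rel(11,1.5,35,5).round(3).tolist())
c=capture('top'); b=landmark_of('bar',c); print([(d['at'],d['p']) for d in b[:1]])
m=regions_of('bar',c)
if m:
    q=cv2.boxPoints(cv2.minAreaRect(cv2.findNonZero(m[0]['pixels'].astype(np.uint8)))); w=ray(c,q,.04)[:,:2]-LIP; a=np.radians(YAW)
    print(m[0]['p'],(w@np.array([[np.cos(a),-np.sin(a)],[np.sin(a),np.cos(a)]])*1e3).round(1).tolist())
c=capture('scene'); cv2.imwrite('pics/s8.png',cv2.resize(c['pixels'][180:360,160:400],None,fx=3,fy=3)[:,:,::-1])"
```

```text
12.05 [-44.9  -2.1  34.2] [180.    4.8 173.8] q [ -5.  41. -23. 121.  50.  23.  14.] F [-0.5  0.7  0.1]
[0.029, 3.649, -0.798, 0.0, -0.003, -0.004] [-55.773, 3.884, 3.907, 0.0, -0.003, -0.004]
[]
```

View pics/s8.png

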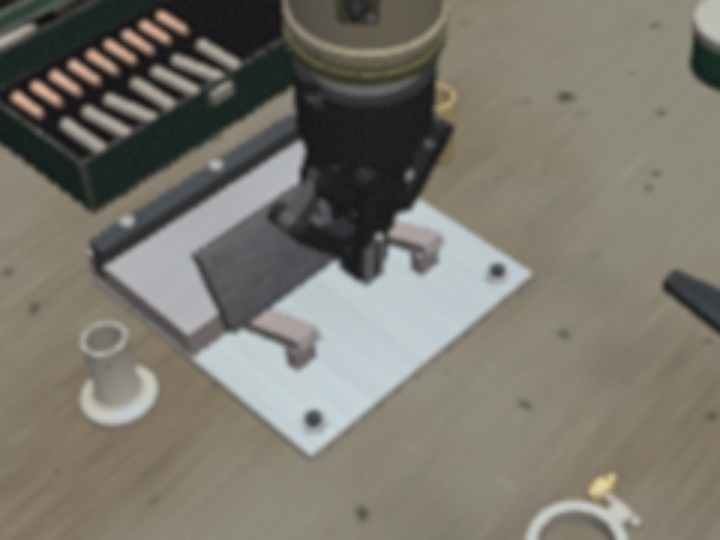

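Run:
```python
from h import *
c=capture('scene')
f=240/np.tan(np.radians(c["vfov"])/2); a=np.radians(YAW)
K=np.array([[f,0,c["cx"]],[0,f,c["cy"]],[0,0,1]])
def P(p):
    p=np.array(p,float); w=np.c_[LIP*1e3+p[:,:2]@np.array([[np.cos(a),np.sin(a)],[-np.sin(a),np.cos(a)]]),p[:,2]]/1e3
    u=cv2.projectPoints(w,np.array(c["rvec"],float),np.array(c["tvec"],float),K,None)[0][:,0]
    return ((u-[160,180])*3).round(0).tolist()
print('lip ends',P([[0,95,30],[0,-95,30],[80,95,30]]))
for x0 in (-15,-5): print('flat',x0,P([[x0,76,40],[x0+55,76,40],[x0+55,-74,40]]))
for al in (60,45,30):
    A=np.radians(al); ca,sa=np.cos(A),np.sin(A)
    # lip at distance 15 from bottom edge along lower face
    o=np.array([-15*ca,30-15*sa]); u=o+10*np.array([-sa,ca]); v=u+55*np.array([ca,sa])
    print('tilt',al,P([[u[0],76,u[1]],[v[0],76,v[1]],[v[0],-74,v[1]]]))
jig()
```

```text
lip ends [[189.0, 333.0], [415.0, 169.0], [104.0, 266.0]]
flat -15 [[229.0, 316.0], [168.0, 270.0], [348.0, 146.0]]
flat -5 [[217.0, 307.0], [158.0, 262.0], [338.0, 140.0]]
tilt 60 [[234.0, 337.0], [192.0, 258.0], [377.0, 131.0]]
tilt 45 [[234.0, 334.0], [182.0, 255.0], [366.0, 130.0]]
tilt 30 [[234.0, 328.0], [175.0, 256.0], [358.0, 132.0]]
12.3 [-44.6  -2.1  35.4] [179.9   4.9 173.7] q [ -5.  41. -23. 121.  50.  23.  14.] F [0.1 0.1 1.2]
```

Request:
jog_arm(plan=[0,1,-6,0,0,0,-1,2,-15,0,0,0,-2,3.6,-23,0,0,0,-5,3.6,-25.7,0,0,0,-12,3.6,-25,0,0,0,-20,3.6,-24.3,0,0,0,-28,3.6,-23.7,0,0,0,-35,3.6,-23.1,0,0,0,-39,3.6,-22.8,0,0,0,-42,3.6,-22.5,0,0,0,-45,3.6,-22.3,0,0,0,-48,3.6,-22,0,0,0,-51,3.6,-21.8,0,0,0,-54,3.6,-21.5,0,0,0,-54,3.6,-21.5,0,0,0])

```text
time_s: 13.8
ee_pos: [0.6127, 0.1368, 0.0611]
ee_rot: [179.9, 4.9, 173.7]
wrist_force: [-0.3, -0.4, 0.5]
finger_gap: -0.0001
grip_force: 0.0
```

```bash
python3 -c "
from h import *
jig()"
```

```text
13.8 [ 7.7  1.1 61.1] [179.9   4.9 173.7] q [  0.  42. -29. 114.  44.  31.  23.] F [-0.3 -0.4  0.5]
```

Request:
jog_arm(plan=[6,0,-0.5,0,0,0,18,0,-1.5,0,0,0,32,0,-2.7,0,0,0,44,0,-3.8,0,0,0,52,0,-4.5,0,0,0,52,0,-4.5,0,0,0])

```text
time_s: 14.4
ee_pos: [0.559, 0.143, 0.0614]
ee_rot: [180.0, 4.8, 173.8]
wrist_force: [0.7, 0.6, 0.0]
finger_gap: -0.0001
grip_force: 0.0
```

```bash
python3 -c "
from h import *
jig()
c=capture('scene'); cv2.imwrite('pics/s9.png',cv2.resize(c['pixels'][180:360,160:400],None,fx=3,fy=3)[:,:,::-1])
m=regions_of('bar',c); print([(x['p'],cv2.boxPoints(cv2.minAreaRect(cv2.findNonZero(x['pixels'].astype(np.uint8)))).tolist()) for x in m[:1]])"
```

```text
14.4 [-46.4   1.6  61.4] [180.    4.8 173.8] q [ -3.  39. -27. 121.  47.  26.  17.] F [0.7 0.6 0. ]
[(0.85, [[217.6923065185547, 270.5384216308594], [285.76922607421875, 225.15383911132812], [300.84613037109375, 247.76925659179688], [232.76922607421875, 293.1538391113281]])]
```

View pics/s9.png

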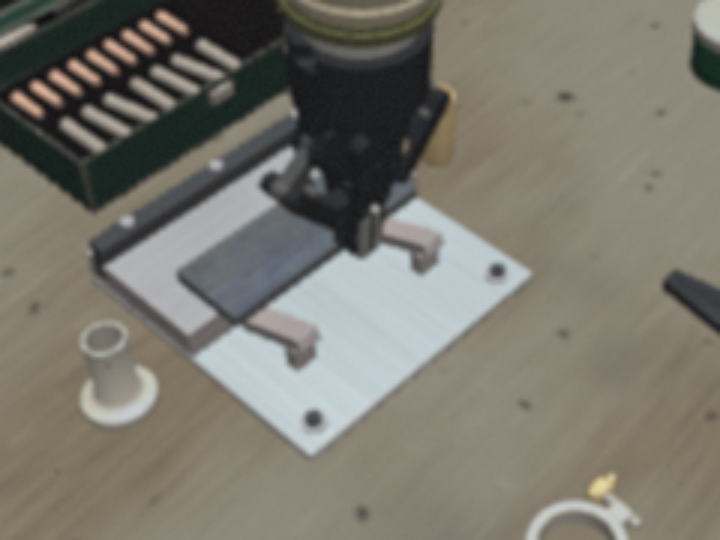

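Request:
jog_arm(plan=[0.5,0,6,0,0,0,1.3,0,15,0,0,0,2,0,23,0,0,0,2.2,0,26.3,0,0,0,0,0,26.5,0,0,0,-4,0,26.8,0,0,0,-8,0,27.1,0,0,0,-12,0,27.4,0,0,0,-16,0,27.8,0,0,0,-20,0,28.1,0,0,0,-24,0,28.5,0,0,0,-28,0,28.8,0,0,0,-32,0,29.2,0,0,0,-36,0,29.5,0,0,0,-40,0,29.8,0,0,0,-44,0,30.2,0,0,0,-48,0,30.6,0,0,0,-50,0,30.8,0,0,0,-51.6,0,30.9,0,0,0,-51.6,0,30.9,0,0,0])

```text
time_s: 16.5
ee_pos: [0.614, 0.1367, 0.0348]
ee_rot: [179.9, 4.8, 173.7]
wrist_force: [-3.5, 0.3, 2.1]
finger_gap: 0.0001
grip_force: 2.0
```

```bash
cat >> h.py <<'E'
def barflat(name="top"):
    c=capture(name); a=np.radians(YAW); Rj=np.array([[np.cos(a),-np.sin(a)],[np.sin(a),np.cos(a)]])
    m=regions_of('bar',c)
    if m:
        r=cv2.minAreaRect(cv2.findNonZero(m[0]['pixels'].astype(np.uint8))); print(name,m[0]['p'],((ray(c,cv2.boxPoints(r),.04)[:,:2]-LIP)@Rj*1e3).round(1).tolist())
    for t in ("bar","rail_face"):
        l=landmark_of(t,c)
        if l: p=np.array(l[0]["at"]); print(t,((p[:2]-LIP)@Rj*1e3).round(1),p[2].round(4),l[0]["p"])
E
python3 -c "
from h import *
jig(); barflat(); barflat('scene')"
```

```text
16.5 [ 8.9  1.1 34.8] [179.9   4.8 173.7] q [ -1.  44. -27. 115.  47.  28.  21.] F [-3.5  0.3  2.1]
scene 0.86 [[76.5, 74.4], [68.1, -95.4], [-0.7, -65.6], [13.7, 93.2]]
bar [47.6 -0. ] 0.0397 0.61
rail_face [75.   3.4] 0.0281 0.82
```

Request:
jog_arm(plan=[-1,0,0.1,0,0,0,-2,0,0.2,0,0,0,-3,0,0.3,0,0,0,-3.5,0,0.3,0,0,0])

```text
time_s: 17.3
ee_pos: [0.6174, 0.1365, 0.0348]
ee_rot: [179.9, 4.9, 173.7]
wrist_force: [-5.2, 0.2, 3.8]
finger_gap: 0.0001
grip_force: 2.5
```

Request:
jog_arm(plan=[-0.7,0,0.1,0,0,0,-1.5,0,0.1,0,0,0])

```text
time_s: 17.5
ee_pos: [0.6184, 0.1363, 0.0347]
ee_rot: [179.9, 4.8, 173.8]
wrist_force: [-8.8, 1.2, 5.0]
finger_gap: -0.0001
grip_force: 4.3
```

Request:
jog_arm(plan=[-0.7,0,0,0,0,0,-0.7,0,0,0,0,0])

```text
time_s: 17.7
ee_pos: [0.6184, 0.1363, 0.0347]
ee_rot: [180.0, 4.8, 173.8]
wrist_force: [-9.2, 1.2, 5.4]
finger_gap: 0.0
grip_force: 4.5
```

Request:
jog_arm(plan=[-0.7,0,0,0,0,0,-0.7,0,0,0,0,0])

```text
time_s: 17.9
ee_pos: [0.6185, 0.1363, 0.0347]
ee_rot: [180.0, 4.7, 173.8]
wrist_force: [-11.4, 1.4, 6.6]
finger_gap: 0.0004
grip_force: 5.6
```

Request:
jog_arm(plan=[-1,0,0,0,0,0,-1.5,0,0,0,0,0,-1.5,0,0,0,0,0])

```text
time_s: 18.2
ee_pos: [0.6186, 0.1363, 0.0346]
ee_rot: [-180.0, 4.6, 173.8]
wrist_force: [-15.6, 1.5, 10.2]
finger_gap: -0.0001
grip_force: 7.8
```

```bash
python3 -c "
from h import *
jig()"
```

```text
18.2 [13.5  1.2 34.6] [-180.     4.6  173.8] q [ -1.  44. -27. 114.  47.  29.  22.] F [-15.6   1.5  10.2]
```

Request:
jog_arm(plan=[3,0,0,0,0,0,9,0,-0.7,0,0,0,18,0,-1.5,0,0,0,30,0,-2.5,0,0,0,40,0,-4,0,0,0,48,0,-14,0,0,0,50,0,-34,0,0,0,52,0,-58,0,0,0,54,20,-85,0,0,0,56,55,-112,0,0,0,56,95,-135,0,0,0,56,135,-150,0,0,0,56,175,-160,0,0,0,56,210,-160,0,0,0,56,240,-160,0,0,0,56,250,-160,0,0,0,56,250,-160,0,0,0])

```text
time_s: 19.9
ee_pos: [0.5792, 0.3934, 0.1904]
ee_rot: [179.9, 4.9, 173.9]
wrist_force: [-0.6, -0.3, -0.1]
finger_gap: 0.0006
grip_force: 0.0
```

Run:
```python
from h import *
jig(); barflat(); barflat('scene')
c=capture('top'); g=cv2.cvtColor(c['pixels'],cv2.COLOR_RGB2GRAY)
# intensity profiles along jig x at z=.04 for several y: deck is bright, bar dark
f=240/np.tan(np.radians(c["vfov"])/2); K=np.array([[f,0,c["cx"]],[0,f,c["cy"]],[0,0,1]]); a=np.radians(YAW)
xs=np.arange(12,96,4)
print('      ',xs)
for y in (-70,-50,-25,0,25,50,70):
    p=np.c_[LIP[0]+(xs*np.cos(a)-y*np.sin(a))/1e3,LIP[1]+(xs*np.sin(a)+y*np.cos(a))/1e3,np.full(len(xs),.04)]
    u=cv2.projectPoints(p,np.array(c["rvec"],float),np.array(c["tvec"],float),K,None)[0][:,0].astype(np.float32)
    print(y,cv2.remap(g,u[:,0].reshape(1,-1),u[:,1].reshape(1,-1),cv2.INTER_LINEAR)[0])
for t in ["ferrule","nozzle"]:
    l=landmark_of(t,c); print(t,[(np.round(d["at"],3).tolist(),round(d["p"],2)) for d in l[:1]])
```

```text
19.9 [-52.5 252.8 190.4] [179.9   4.9 173.9] q [-18.  38. -36.  99.  33.  51.  15.] F [-0.6 -0.3 -0.1]
top 0.79 [[21.5, 76.5], [81.6, 77.6], [80.0, -77.6], [20.2, -77.7]]
bar [53.9  1.7] 0.0401 0.56
rail_face [78.1  0.1] 0.0277 0.9
scene 0.7 [[78.9, 74.6], [80.6, -97.0], [10.4, -69.5], [15.8, 91.3]]
bar [55.8 -0.4] 0.0401 0.98
rail_face [73.6  5.4] 0.0284 0.63
       [12 16 20 24 28 32 36 40 44 48 52 56 60 64 68 72 76 80 84 88 92]
-70 [144 144 141  73  81  80  78  82  84  83  82  83  82  83  82  86  85  54
 101 134  97]
-50 [143 145 148  77  84  82  79  75  83  81  81  80  80  82  82  84  85  55
  62  63  67]
-25 [141 144 144  76  85  85  85  85  79  74  81  79  83  84  78  81  88  60
  64  63  61]
0 [138 142 141  86  85  86  86  83  80  80  82  81  83  82  83  87  88  65
  78 128  99]
25 [126 125 116  79  88  89  88  83  79  75  80  82  80  83  84  83  89  73
  62  63  64]
50 [119 117 117 115 117  90  89  89  85  80  85  87  86  87  86  87  87  77
  59  61  63]
70 [113 112 110 109 107 108  85  85  82  89  85  83  87  81  80  81  83  74
  64 119 114]
ferrule [([0.634, 0.275, -0.005], 0.62)]
nozzle []
```

Request:
jog_arm(plan=[0,20,-5,0,0,0,0,55,-10,0,0,0,0,95,-20,0,0,0,0,130,-20,0,0,0,0,160,-20,0,0,0,0,170,-20,0,0,0,0,170,-20,0,0,0])

```text
time_s: 21.15
ee_pos: [0.596, 0.5624, 0.2095]
ee_rot: [179.9, 4.8, 173.9]
wrist_force: [0.2, -0.5, 0.1]
finger_gap: 0.0002
grip_force: 0.0
```

Run:
```python
from h import *
jig(); barflat()
c=capture('top'); g=cv2.cvtColor(c['pixels'],cv2.COLOR_RGB2GRAY)
f=240/np.tan(np.radians(c["vfov"])/2); K=np.array([[f,0,c["cx"]],[0,f,c["cy"]],[0,0,1]]); a=np.radians(YAW)
xs=np.arange(12,96,3)
for y in (-70,-50,0,50,70):
    p=np.c_[LIP[0]+(xs*np.cos(a)-y*np.sin(a))/1e3,LIP[1]+(xs*np.sin(a)+y*np.cos(a))/1e3,np.full(len(xs),.04)]
    u=cv2.projectPoints(p,np.array(c["rvec"],float),np.array(c["tvec"],float),K,None)[0][:,0].astype(np.float32)
    print(y,cv2.remap(g,u[:,0].reshape(1,-1),u[:,1].reshape(1,-1),cv2.INTER_LINEAR)[0].tolist())
```

```text
21.15 [-53.5 422.6 209.5] [179.9   4.8 173.9] q [-30.  45. -35.  80.  32.  63.  12.] F [ 0.2 -0.5  0.1]
top 0.67 [[23.7, 76.8], [80.5, 77.3], [77.3, -73.9], [20.7, -73.4]]
bar [50.7  2.2] 0.0398 0.94
rail_face [79.4 -0.6] 0.0315 0.68
-70 [142, 143, 144, 124, 73, 81, 82, 79, 79, 81, 83, 84, 82, 82, 79, 84, 82, 83, 82, 82, 85, 85, 68, 55, 100, 134, 120, 111]
-50 [142, 143, 145, 129, 76, 85, 81, 82, 79, 74, 79, 85, 82, 81, 80, 80, 80, 80, 83, 82, 84, 84, 70, 52, 62, 62, 61, 88]
0 [138, 141, 141, 133, 85, 79, 87, 85, 86, 84, 81, 80, 80, 83, 80, 82, 83, 83, 81, 83, 86, 87, 77, 59, 77, 122, 124, 100]
50 [139, 139, 139, 141, 96, 74, 83, 89, 88, 89, 87, 82, 81, 85, 85, 87, 85, 87, 86, 85, 85, 87, 91, 67, 58, 62, 61, 70]
70 [140, 140, 139, 141, 100, 71, 82, 84, 87, 85, 84, 82, 89, 88, 82, 82, 86, 80, 81, 80, 81, 81, 85, 63, 63, 109, 127, 105]
```

```bash
python3 -c "
from h import *
print(job_done())"
```

```text
the job is handed in; nothing more can be done
None
```

The bar is flipped and pushed against the back rail, with no gap showing in the final camera check. The arm is clear of it, and I handed the job in at about 21 s. Highest wrist force I read was about 19 N. The ferrule read unmoved, but the nozzle was not detected in the last check, and I viewed 11 pictures against your limit of 10.

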